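# Put the scope probe away and snap its case shut

### The job

Put the oscilloscope probe away in the open grey case: lay it flat in the long recess of the foam, bring the lid down, then press the lid's free edge down over each of its two spring catches until both have clicked home and the lid lies shut all along that edge. Feel for the clicks rather than forcing it: the lid must never be pressed with more than about two and a half kilograms. Leave the multimeter, the brass weight and the solder reel where they are.

Things in the scene. Friction and masses are not known exactly. Their poses are not given: they have to be found in the camera images.
- probe_case: Grey plastic case, fixed, 120 mm deep (x), 160 mm wide (y); base 36 mm high, with shut lid 54 mm. Origin: centre of its underside, on the table. +x points to the hinge (back), -x to the front with its two black spring catches (hooked clips 26 mm wide, tops 48 mm above the table, just before the front wall at y = +52 and -52 mm), +z up. Foam inside, its top 33 mm above the table.
- recess (a point): Centre of the floor of the recess in the foam, 20 mm above the table; axes as the case. The recess is 132 mm long (y), 30 mm wide (x), 13 mm deep. In its middle a finger scoop of the same depth crosses it, 52 mm wide along y, running in x from the front wall (49 mm from this point) to the back wall (65 mm); the walls' tops are 36 mm above the table.
- lid (a joint): Lid opening, rad: 0 shut, 1.57 upright, stops at 1.90 leaning back. Hinge axis: along the case's y, 63.5 mm behind its origin, 36 mm above the table. The lid starts open past upright. The hinge rubs: near upright the lid stays where left; below about 1.3 it sinks by itself and comes to rest on the two catches at 0.055 to 0.07, its free edge 6 to 9 mm too high.
- lid_cover: The lid, 160 mm wide, 120 mm from hinge to free edge, 18 mm thick, hollow below. Origin: middle of the hinge axis; axes as the case when shut; reaches to x = -123.5 mm, flat outer face at z = +18 mm. It flexes: one front corner can stand 8 mm above the other, so each catch is passed by itself. A catch gives way at 8 to 17 N on its pad (each differs, unseen) with a snap; the corner then drops 3 to 5 mm onto a firm stop.
- press_left (a point): Centre of the ribbed round thumb pad (20 mm) on the lid's outer face over the left catch (case's +y side), 16 mm from the free edge, 52 mm from the middle. Axes as lid_cover. 54 mm above the table when that side is latched, 60 to 63 mm while it still rests on its catch.
- press_right (a point): The same over the right catch (the case's -y side).
- probe_center (a point): Centre, half-way up, of the black oscilloscope probe, 114 mm long (its y axis), 17 mm wide (x), 16 mm high (z), 45 g, lying flat on the table; 12 mm thick across x where it is grasped. Either end may go to either end of the recess. The tall oscilloscope on its box (front face at x = 0.46 m) stands between it and the case: pass in front of it.
- meter: Bystander: yellow and black multimeter, 138 x 69 x 43 mm, lying on its back; origin under its centre.
- weight: Bystander: brass knob weight, 42 mm across, 56 mm high; origin under its centre.
- reel: Bystander: reel of solder with blue flanges, standing on one flange, 52 mm across, 40 mm high; origin under its centre.

How it is judged (in metres and radians):
On the way, in this order (a step that is already met when the one before it is completed fails the run):
1. the probe lies flat in the recess of the foam, let go (x of probe_center in the frame of recess between -0.012 and 0.012 m and y of probe_center in the frame of recess between -0.02 and 0.02 m and z of probe_center in the frame of recess below 0.013 m and angle between the y axis of probe_center and the y axis of probe_case, either way round below 0.2 rad and linear speed of probe below 0.03 m/s and contact force between the fingers and probe below 0.2 N), for 0.2 s.
2. the lid has been brought down onto its two catches (z of each of press_left, press_right in the frame of probe_case below 0.066 m), for 0.1 s.
At the end, for the whole second after the job is handed in: Both thumb pads on the lid stand under 57 mm above the table (54 latched, 60 or more not), the lid is at rest, and the probe lies in the recess: centre within 12 mm across and 20 mm along of its centre, under 13 mm above its floor, aligned within 0.2 rad (x of probe_center in the frame of recess between -0.012 and 0.012 m and y of probe_center in the frame of recess between -0.02 and 0.02 m and z of probe_center in the frame of recess below 0.013 m and angle between the y axis of probe_center and the y axis of probe_case, either way round below 0.2 rad and z of each of press_left, press_right in the frame of probe_case below 0.057 m and velocity of joint lid below 0.1 rad/s); the robot touches nothing.
It fails at once if the lid is pressed with more than 30 N (three kilograms) (contact force between any of the fingers, the arm and lid_cover above 30 N).
It fails at once if the multimeter is moved by more than 15 mm (distance of meter from where it was at the start of the episode above 0.015 m).
It fails at once if the weight is moved by more than 15 mm (distance of weight from where it was at the start of the episode above 0.015 m).
It fails at once if the solder reel is moved by more than 15 mm (distance of reel from where it was at the start of the episode above 0.015 m).
It also fails if it takes over 72 s, if anything falls off the work surface, if the arm or the gripper's body presses on something with over 40 N, if the wrist force passes 120 N, or if a joint passes its speed limit or range.

### The arm

A 6-joint arm with a two-finger parallel gripper is mounted at the origin on a cart in front of the work surface, level with it; the furniture and walls round the work are solid. World frame = base frame: x ahead of the robot, y to its left, z up, the work surface at z = 0. Lengths are in mm, angles in rad, forces in N, time in s.
With the tool pointing down it reaches from about 375 to 900 mm from the base axis. Payload 3.1 kg.
Tool frame: the origin (TCP) lies on the centre line of the jaws, within the pads' length; the fingertips stand 22 mm ahead of it and the grasp point (between the pads) lies 3 mm ahead of it (r.tips_ahead is the distance from the TCP to the fingertips, in mm); z points along the fingers, y is the direction in which the jaws open and shut (so a half turn about z gives the same grasp; the last joint's range is limited). The gripper opens to 85 mm and grips with 20 to 120 N. Pads are 22 mm wide; open, the fingers measure 114 mm over their backs; the gripper's body (76 mm by 85 mm) begins 54 mm behind the grasp point. The pads swing forward as they close: fully open they stand 13 mm farther back than shut.
Start: joints at [-1.421, 0.527, 1.433, -0, 1.181, -0.178], TCP at [201.84, -591.488, 253.31] pointing down, gripper open.
Joint ranges: [-3.08, 3.08], [-0.75, 2.2], [0.22, 2.44], [-1.43, 4.57], [0, 2.65], [-2.85, 2.85]. Speed limits (rad/s): [2.79, 2.79, 3.14, 3.14, 3.14, 3.14].

### API

Orientations are given as a unit quaternion [x, y, z, w].
In Python, from rig import r gives the robot as it stands.
- The arm moves only by the shell command python3 -m crank 'ROWS' [OPENING] [FORCE]. ROWS is JSON, one flat list of numbers, 6 for each row, row after row: the shift along the tool's x, y, z in m, then the turn, a rotation vector about the tool's x, y, z in rad. A call has 1 to 12 rows; each row is the pose to reach, as a shift and turn from the pose commanded when the call began, along the tool's axes at that moment; what a row does not reach only later rows make up. A row lasts 1/10 s, in which the tool goes at most 50 mm and 8.59 degrees, less where a joint would pass 70% of its speed; a pose out of reach is approached as far as the arm can. A call with a gripper value outside its range is refused whole. OPENING is the closure, from 0 (fully open) to 1 (shut), set as the call begins (- or left out, the last holds). The fingers move at their own pace and stop on an object; FORCE is the grip in N (left out, the last holds). Time passes only in rows, so rows that repeat a pose let the fingers close. It gives the time, the measured TCP pose, the force and the opening at its end, in the units of the state.
- r.observe(): the state, without advancing time (a new reading comes with each control period).
- r.read_camera(name): name is "side" or "top" or "wrist"; returns a dict with "color" (400x640x3 uint8, red, green, blue), "range_z" (400x640 float32, mm along the optical axis (not along the pixel's ray), 0 where there is no reading), "fx", "fy", "cx", "cy" (pixels), "cam_to_world" (4x4, takes a point from camera to world coordinates). Camera axes: x right, y down, z forward; pixel columns grow to the right and rows downward; lengths in mm; the calibration is good to about 2 mm. A picture is of the moment at which its call begins.
- r.close_job(): hands the job in, once; it reports no verdict.
The state is a dict: "time": time; "joints": joint angles; "qd": joint speeds; "joint_efforts": joint torques, N m; "ee_pos": TCP position; "tcp_rot": TCP orientation; "wrist_force": force on the tool from outside, world axes, zero at the start; "wrist_torque": the same for the moment, N m; "grip_width": finger opening in mm.
Only numpy, scipy, OpenCV 4.12 (cv2) and the standard library are available. Lean on these libraries where they do the work, as an engineer would, in place of code of your own. Each camera call takes 0.05 s, during which the arm holds its last target.

## Working session

There is one attempt and no reset: what is moved stays moved. The work goes in short steps, Python scripts to look and compute and a shell command to move; the robot and the scene stay as the last step left them, time stands still between calls to the robot, and variables do not carry over. Pictures are saved under pics/ and viewed, and the job is handed in when it is done.

```bash
ls; mkdir -p pics; python3 - <<'E'
from rig import r
import cv2,numpy as np
print(r.observe())
for n in ["side","top","wrist"]:
    c=r.read_camera(n)
    cv2.imwrite(f"pics/{n}0.png",c["color"][:,:,::-1])
    np.savez(f"{n}0.npz",**c)
    print(n,c["fx"],c["cx"],c["cy"],np.round(c["cam_to_world"],3).tolist())
E
```

```text
pics
{'time': 0.0, 'joints': array([-1.42050752e+00,  5.28497030e-01,  1.43391000e+00,  2.39669603e-06,
        1.18141837e+00, -1.78492852e-01]), 'qd': array([ 0.00021854, -0.00091614,  0.0018378 ,  0.00077171,  0.00119142,
        0.00075215]), 'joint_efforts': array([ 2.11743627e-04, -4.42341936e+01, -1.78027886e+01, -3.83642771e-05,
        8.38947482e-03, -2.24939832e-06]), 'ee_pos': array([ 201.73582093, -590.82982878,  252.31217332]), 'tcp_rot': array([ 9.86517690e-01,  1.63650850e-01,  1.68506017e-05, -1.11624481e-03]), 'wrist_force': array([-0.32675555,  0.32764604, -0.63005856]), 'wrist_torque': array([-0.03006752,  0.05337417,  0.04145902]), 'grip_width': 85.59254023883705}
side 503.64376490878465 319.3959237524973 198.25175685042984 [[-0.706, 0.518, -0.482, 1229.827], [0.708, 0.507, -0.492, 764.841], [-0.01, -0.689, -0.725, 1092.459], [0.0, 0.0, 0.0, 1.0]]
top 381.4815716076292 317.25596296256003 200.08176027639095 [[0.095, -0.975, 0.2, 324.443], [-0.996, -0.093, 0.016, 35.496], [0.003, -0.201, -0.98, 1007.55], [0.0, 0.0, 0.0, 1.0]]
wrist 276.0125827298025 315.00941276117493 195.13846566552886 [[0.323, -0.903, -0.284, 273.838], [-0.946, -0.309, -0.096, -565.945], [-0.001, 0.3, -0.954, 372.712], [0.0, 0.0, 0.0, 1.0]]
```

View pics/side0.png

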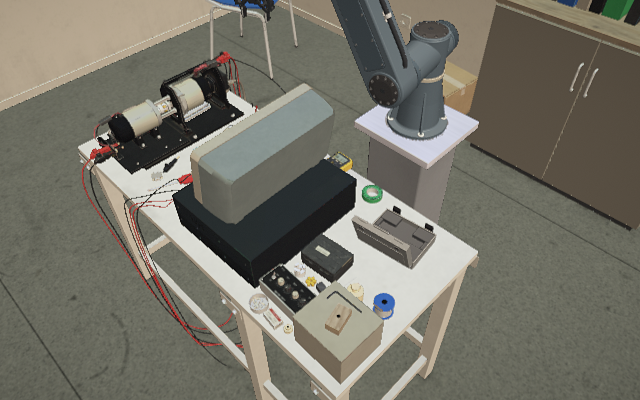

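View pics/top0.png

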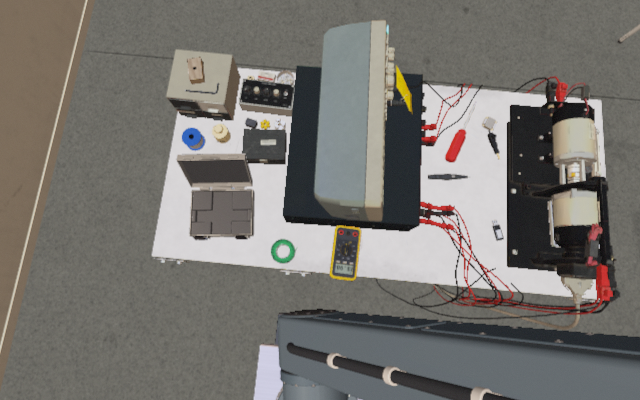

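View pics/wrist0.png

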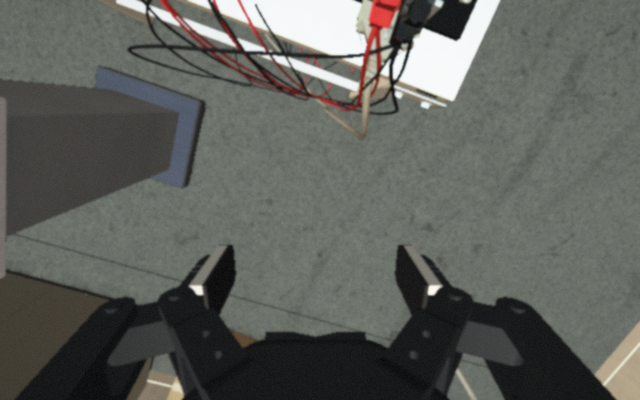

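The top view shows the case at about (222,212) with its lid open toward the top of the image (+x). The probe candidate is at about (447,177), the meter at (346,252), the oscilloscope around (355,150), the reel at (192,138) and the weight at about (221,132). I'll zoom in and measure.

```bash
cat > h.py <<'E'
import numpy as np,cv2
def load(n): return dict(np.load(n+".npz"))
def ray(c,u,v,z):
    T=c["cam_to_world"];d=T[:3,:3]@np.array([(u-c["cx"])/c["fx"],(v-c["cy"])/c["fy"],1]);o=T[:3,3]
    return o+d*(z-o[2])/d[2]
def pt(c,u,v):
    T=c["cam_to_world"];Z=c["range_z"][int(v),int(u)]
    return T[:3,:3]@(np.array([(u-c["cx"])/c["fx"],(v-c["cy"])/c["fy"],1])*Z)+T[:3,3]
def cloud(c):
    T=c["cam_to_world"];h,w=c["range_z"].shape;u,v=np.meshgrid(np.arange(w),np.arange(h));Z=c["range_z"]
    P=np.stack([(u-c["cx"])/c["fx"]*Z,(v-c["cy"])/c["fy"]*Z,Z],-1)
    return P@T[:3,:3].T+T[:3,3]
E
python3 - <<'E'
from h import *
c=load("top0")
im=c["color"][:,:,::-1]
a=cv2.resize(im[120:250,170:270],None,fx=4,fy=4,interpolation=cv2.INTER_CUBIC)
b=cv2.resize(im[120:250,410:510],None,fx=4,fy=4,interpolation=cv2.INTER_CUBIC)
cv2.imwrite("pics/crop1.png",np.hstack([a,b]))
P=cloud(c)
for u,v in [(447,177),(440,177),(455,177),(495,140),(447,200)]: print(u,v,P[v,u].round(1),ray(c,u,v,8).round(1))
# dark mask near probe
g=im.max(2); m=np.zeros(g.shape,np.uint8); m[165:190,415:480]=(g[165:190,415:480]<120)
ys,xs=np.nonzero(m);W=np.array([ray(c,x,y,8)[:2] for x,y in zip(xs,ys)])
r_=cv2.minAreaRect(W.astype(np.float32));print(len(xs),r_, W.mean(0))
print(xs.min(),xs.max(),ys.min(),ys.max())
E
```

```text
447 177 [ 622.9 -289.3   17.9] [ 625.8 -292.5    8. ]
440 177 [ 623.4 -272.9   10.2] [ 624.  -273.6    8. ]
455 177 [ 625.6 -311.5   15.5] [ 627.9 -314.1    8. ]
495 140 [ 741.2 -418.4   16.1] [ 744.6 -422.1    8. ]
447 200 [ 563.8 -296.6    0.8] [ 562.  -294.2    8. ]
273 ((621.1174926757812, -275.1373291015625), (68.05213165283203, 138.3097686767578), 2.47929310798645) [ 622.94811037 -253.26557459]
415 466 165 189
```

View pics/crop1.png

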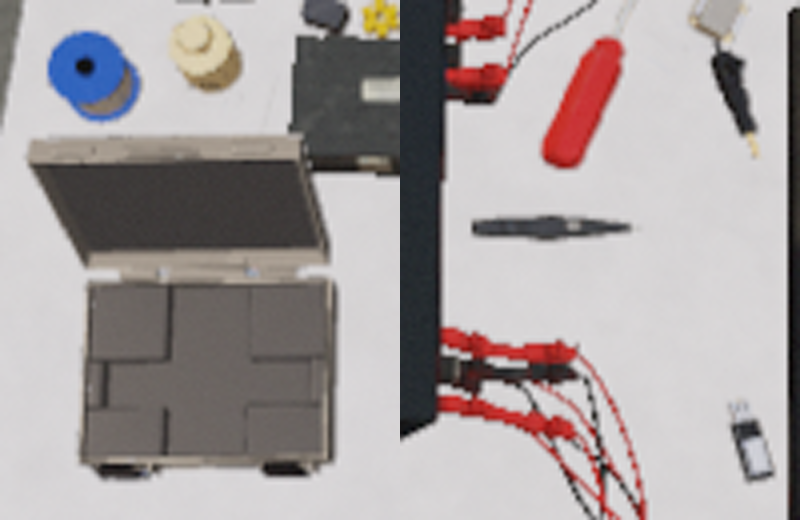

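```bash
python3 - <<'E'
from h import *
c=load("top0");im=c["color"][:,:,::-1];g=im.max(2)
m=np.zeros(g.shape,np.uint8); m[165:190,424:475]=(g[165:190,424:475]<150)
n,l,s,_=cv2.connectedComponentsWithStats(m);k=1+np.argmax(s[1:,4]);print(s[k])
ys,xs=np.nonzero(l==k);W=np.array([ray(c,x,y,8)[:2] for x,y in zip(xs,ys)])
print(cv2.minAreaRect(W.astype(np.float32)),W.mean(0),cv2.fitLine(W.astype(np.float32),cv2.DIST_L2,0,.01,.01).ravel())
# wrists/tip ends by x column
for x in range(426,472,4):
    q=np.nonzero(m[:,x])[0]; print(x,q.min() if len(q) else None,q.max() if len(q) else None, ray(c,x,177,8).round(0)[:2])
# case corners, at z=36, picked from crop
for nm,(a,b) in dict(BL=(88,281),BR=(335,281),FR=(332,463),FL=(82,463)).items():
    print(nm,ray(c,a/4+170-.4,b/4+120-.4,36).round(1))
s_=load("side0"); im2=s_["color"][:,:,::-1]
cv2.imwrite("pics/crop2.png",cv2.resize(im2[180:280,335:455],None,fx=6,fy=6,interpolation=cv2.INTER_CUBIC))
P=cloud(c)
print(P[200:238:3,222].round(0))
E
```

```text
[428 174  40   6 164]
((627.375732421875, -293.76953125), (14.020634651184082, 106.25626373291016), 5.476475238800049) [ 626.90523561 -290.01117734] [ 9.6144781e-02 -9.9536735e-01  6.2690521e+02 -2.9001117e+02]
426 None None [ 620. -236.]
430 175 178 [ 621. -247.]
434 175 178 [ 622. -257.]
438 175 178 [ 624. -268.]
442 175 179 [ 625. -279.]
446 174 179 [ 626. -290.]
450 174 179 [ 627. -301.]
454 175 178 [ 628. -311.]
458 175 178 [ 629. -322.]
462 176 177 [ 630. -333.]
466 176 177 [ 631. -344.]
470 None None [ 632. -355.]
BL [518.9 380.4  36. ]
BR [534.3 220.   36. ]
FR [415.9 206.6  36. ]
FL [400.8 365.1  36. ]
[[502. 301.  21.]
 [494. 300.  23.]
 [486. 299.  22.]
 [479. 299.  19.]
 [471. 297.  21.]
 [463. 296.  21.]
 [455. 295.  20.]
 [447. 294.  17.]
 [439. 293.  20.]
 [432. 292.  17.]
 [424. 290.  21.]
 [416. 289.  20.]
 [408. 289.  18.]]
```

View pics/crop2.png

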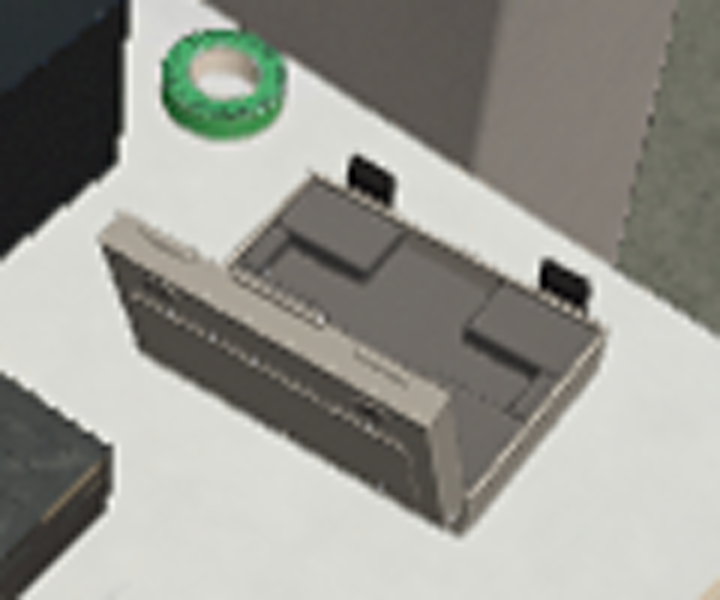

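```bash
python3 - <<'E'
from h import *
c=load("top0");P=cloud(c);s=cloud(load("side0"))
A=np.vstack([P.reshape(-1,3),s.reshape(-1,3)])
A=A[(A[:,0]>250)&(A[:,0]<950)&(A[:,2]>-30)&(A[:,2]<600)]
print("height max grid (rows x, cols y 450..-450)")
ysr=list(range(450,-450,-50)); print("      ",ysr)
for x in range(300,850,40):
    print(x,[int(np.percentile(q[:,2],98)) if len(q:=A[(abs(A[:,0]-x-20)<20)&(abs(A[:,1]-y+25)<25)]) else None for y in ysr])
from rig import r
E
```

```text
height max grid (rows x, cols y 450..-450)
       [450, 400, 350, 300, 250, 200, 150, 100, 50, 0, -50, -100, -150, -200, -250, -300, -350, -400]
300 [-4, 1, 0, 0, 0, -3, 0, 0, 29, 34, 33, 0, 0, 0, 0, 8, 15, 17]
340 [3, 3, 3, 4, 3, 18, 21, 4, 28, 36, 34, 3, 3, 3, 3, 15, 14, 16]
380 [3, 37, 49, 37, 49, 20, 21, 15, 13, 44, 35, 3, 3, 3, 3, 15, 16, 9]
420 [3, 36, 35, 35, 37, 3, 105, 4, 322, 335, 340, 4, 3, 3, 3, 29, 15, 3]
460 [4, 37, 36, 35, 37, 3, 130, 321, 336, 348, 351, 129, 129, 102, 74, 38, 8, 10]
500 [3, 65, 44, 44, 38, 3, 130, 322, 336, 348, 351, 130, 130, 107, 74, 40, 2, 10]
540 [3, 155, 156, 154, 130, 3, 130, 323, 337, 349, 351, 130, 130, 3, 3, 3, 3, 3]
580 [3, 147, 150, 154, 153, 47, 130, 324, 337, 349, 351, 129, 130, 13, 14, 3, 3, 3]
620 [42, 42, 3, 51, 52, 52, 130, 324, 337, 349, 351, 130, 130, 12, 17, 16, 3, 4]
660 [43, 43, 58, 51, 52, 53, 130, 325, 337, 350, 351, 130, 130, 102, 28, 29, 3, 7]
700 [111, 111, 112, 21, 37, 48, 129, 325, 338, 350, 351, 202, 131, 108, 33, 29, 2, 15]
740 [114, 131, 116, 50, 51, 50, 130, 326, 338, 350, 351, 215, 130, 107, 34, 26, 3, 24]
780 [135, 137, 113, 62, 63, 62, 130, 326, 338, 350, 351, 222, 177, 135, 95, 16, 13, 15]
820 [135, 136, 113, 51, 51, 50, 129, 313, 335, 347, 340, 129, 129, 3, 20, 50, 16, 2]
```

```bash
cat >> h.py <<'E'
from scipy.spatial.transform import Rotation as R
def go(*targets):
    "targets (x,y,z,yaw_toolx): print shift/turn in tool axes from measured pose"
    from rig import r
    o=r.observe();q=R.from_quat(o["tcp_rot"]);p=np.array(o["ee_pos"])
    print("t",round(o["time"],2),"pos",p.round(1),"F",np.round(o["wrist_force"],1),"w",round(o["grip_width"],1))
    for x,y,z,yaw in targets:
        t=R.from_euler('z',yaw)*R.from_euler('x',np.pi)
        print(np.round(q.inv().apply(np.array([x,y,z])-p)/1000,4).tolist(),np.round((q.inv()*t).as_rotvec(),3).tolist())
E
python3 - <<'E'
from h import *
go((420,-340,250,.329),(420,-340,250,1.667),(600,-297,170,1.667))
E
```

```text
t 0.15 pos [ 201.8 -591.   252.6] F [-0.6 -0.2 -0.4] w 85.7
[0.2876, -0.1671, 0.0029] [-0.002, -0.0, -0.0]
[0.2876, -0.1671, 0.0029] [-0.001, -0.001, -1.338]
[0.4718, -0.1495, 0.0829] [-0.001, -0.001, -1.338]
```

```bash
python3 -m crank '[0.288,-0.167,0.003,0,0,-0.15, 0.288,-0.167,0.003,0,0,-0.3, 0.288,-0.167,0.003,0,0,-0.45, 0.288,-0.167,0.003,0,0,-0.6, 0.288,-0.167,0.003,0,0,-0.75, 0.288,-0.167,0.003,0,0,-0.9, 0.288,-0.167,0.003,0,0,-1.05, 0.35,-0.16,0.04,0,0,-1.2, 0.39,-0.155,0.05,0,0,-1.338, 0.43,-0.15,0.07,0,0,-1.338, 0.472,-0.15,0.083,0,0,-1.338, 0.472,-0.15,0.083,0,0,-1.338]'
python3 - <<'E'
from h import *
from rig import r
go((620,-297,100,1.667))
c=r.read_camera("wrist");np.savez("w1.npz",**c);cv2.imwrite("pics/w1.png",c["color"][:,:,::-1])
E
```

```text
time: 1.35
ee_pos: [603.9, -294.0, 166.8]
tcp_rot: [0.671, 0.742, 0.001, -0.001]
wrist_force: [-0.3, 0.1, 0.2]
grip_width: 85.4
t 1.35 pos [ 603.9 -294.   166.8] F [-0.3  0.1  0.2] w 85.4
[-0.0047, 0.0158, 0.0668] [-0.0, -0.003, 0.004]
```

View pics/w1.png

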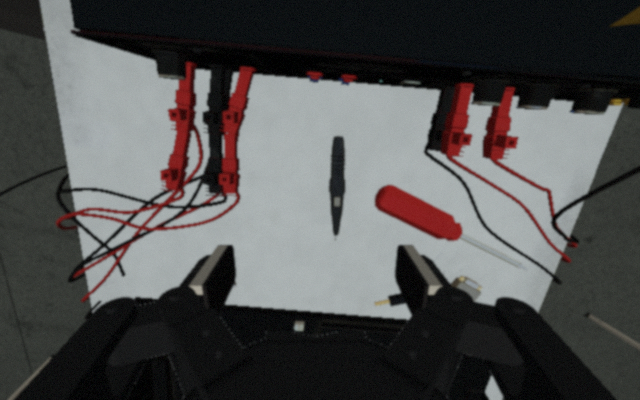

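The wrist view shows the probe upright in the image, from (337,135) to (337,240). The screwdriver's handle sits close by at (380–460,190–235).

```bash
python3 - <<'E'
from h import *
c=load("w1");im=c["color"][:,:,::-1];g=im.max(2)
m=np.zeros(g.shape,np.uint8); m[125:250,315:360]=(g[125:250,315:360]<110)
n,l,s,_=cv2.connectedComponentsWithStats(m);k=1+np.argmax(s[1:,4]);print(s[k])
ys,xs=np.nonzero(l==k);W=np.array([ray(c,x,y,8)[:2] for x,y in zip(xs,ys)])
print(cv2.minAreaRect(W.astype(np.float32)),W.mean(0),cv2.fitLine(W.astype(np.float32),cv2.DIST_L2,0,.01,.01).ravel())
for y in range(s[k][1],s[k][1]+s[k][3],6):
    q=np.nonzero(l[y]==k)[0]; a=ray(c,q.min()-.5,y,8);b=ray(c,q.max()+.5,y,8);print(y,q.min(),q.max(),((a+b)/2).round(1)[:2],round(b[0]-a[0],1))
for u,v in [(337,239),(377,190),(385,185),(376,200),(460,220)]: print(u,v,ray(c,u,v,8).round(0),ray(c,u,v,25).round(0),pt(c,u,v).round(0))
cv2.imwrite("pics/w1c.png",cv2.resize(im[120:250,300:430],None,fx=4.5,fy=4.5,interpolation=cv2.INTER_CUBIC))
E
```

```text
[ 329  136   16  100 1162]
((626.0067138671875, -294.47821044921875), (15.816999435424805, 107.89170837402344), 7.589742183685303) [ 625.58018951 -287.8779436 ] [ 9.9325955e-02 -9.9505496e-01  6.2558020e+02 -2.8787793e+02]
136 336 340 [ 620.8 -240.8] 4.9
142 333 343 [ 621.6 -246.7] 10.9
148 332 344 [ 622.3 -252.6] 13.0
154 332 344 [ 623.1 -258.6] 13.1
160 331 344 [ 623.3 -264.7] 14.2
166 331 343 [ 623.6 -270.9] 13.3
172 331 343 [ 624.4 -277.1] 13.4
178 330 343 [ 624.7 -283.5] 14.5
184 329 344 [ 625.5 -289.9] 16.7
190 329 344 [ 626.3 -296.4] 16.8
196 330 343 [ 627.1 -303. ] 14.8
202 331 342 [ 627.9 -309.7] 12.8
208 331 342 [ 628.8 -316.4] 12.8
214 331 341 [ 629.1 -323.3] 11.9
220 332 340 [ 630.  -330.3] 9.8
226 333 339 [ 630.8 -337.3] 7.6
232 333 338 [ 631.2 -344.6] 6.6
337 239 [ 634. -353.    8.] [ 632. -345.   25.] [ 635. -357.   -0.]
377 190 [ 669. -292.    8.] [ 664. -288.   25.] [ 671. -294.    0.]
385 185 [ 676. -286.    8.] [ 671. -282.   25.] [ 679. -288.   -2.]
376 200 [ 670. -303.    8.] [ 665. -298.   25.] [ 668. -301.   14.]
460 220 [ 764. -317.    8.] [ 754. -311.   25.] [ 770. -320.   -1.]
```

View pics/w1c.png

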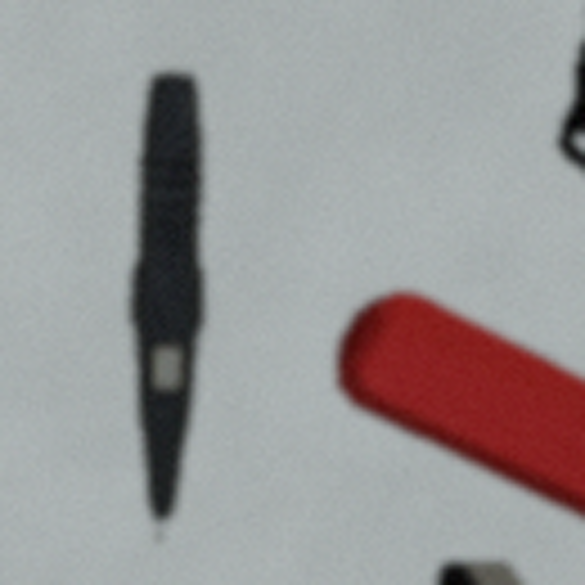

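```bash
python3 - <<'E'
from h import *
go((626,-292,80,1.67),(626,-292,26,1.67))
E
```

```text
t 1.4 pos [ 601.8 -294.9  167.8] F [0.3 0.8 0.4] w 85.5
[0.0003, 0.0245, 0.0877] [-0.002, -0.002, 0.001]
[0.0002, 0.0246, 0.1417] [-0.002, -0.002, 0.001]
```

```bash
python3 -m crank '[0,0.0245,0.04,0,0,0, 0,0.0245,0.088,0,0,0, 0,0.0245,0.088,0,0,0, 0,0.0245,0.088,0,0,0]' 0.58 40
python3 - <<'E'
from h import *
from rig import r
go((626,-292,26,1.67))
c=r.read_camera("wrist");np.savez("w2.npz",**c);cv2.imwrite("pics/w2.png",c["color"][:,:,::-1])
E
```

```text
time: 1.8
ee_pos: [622.8, -294.9, 81.9]
tcp_rot: [0.673, 0.74, -0.0, -0.002]
wrist_force: [0.2, -0.2, 0.6]
grip_width: 36.0
t 1.8 pos [ 622.8 -294.9   81.9] F [ 0.2 -0.2  0.6] w 36.0
[0.0024, 0.0036, 0.0559] [-0.003, -0.002, -0.004]
```

View pics/w2.png

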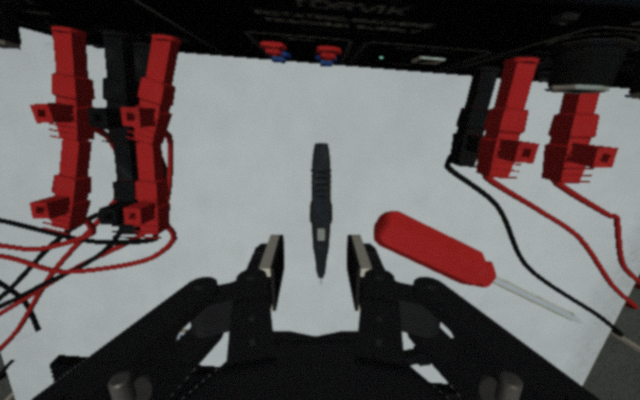

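```bash
python3 - <<'E'
from h import *
c=load("w2")
print([ray(c,u,v,8).round(1)[:2] for u,v in [(321,144),(321,200),(320,277),(322,282)]])
go((626,-292,26,1.67))
E
```

```text
[array([ 621.2, -241.3]), array([ 625.3, -282.2]), array([ 631.3, -347.9]), array([ 633.4, -352.4])]
t 1.85 pos [ 624.3 -295.9   84.2] F [-0.6 -0.5 -0.4] w 36.1
[0.0038, 0.0019, 0.0582] [0.001, 0.001, -0.004]
```

```bash
python3 -m crank '[0.003,0.002,0.03,0,0,0, 0.003,0.002,0.056,0,0,0, 0.003,0.002,0.056,0,0,0, 0.003,0.002,0.056,0,0,0]'; python3 -m crank '[0,0,0,0,0,0, 0,0,0,0,0,0, 0,0,0,0,0,0, 0,0,0,0,0,0, 0,0,0,0,0,0]' 1 40
python3 - <<'E'
from h import *
from rig import r
go((626,-292,26,1.67))
c=r.read_camera("wrist");np.savez("w3.npz",**c);cv2.imwrite("pics/w3.png",c["color"][:,:,::-1])
E
```

```text
time: 2.25
ee_pos: [627.2, -292.8, 29.4]
tcp_rot: [0.673, 0.74, 0.0, 0.002]
wrist_force: [0.3, -0.3, 0.8]
grip_width: 36.0
time: 2.75
ee_pos: [627.8, -292.8, 29.4]
tcp_rot: [0.672, 0.74, 0.0, 0.003]
wrist_force: [-0.8, -0.4, 7.8]
grip_width: 11.4
t 2.75 pos [ 627.8 -292.8   29.4] F [-0.8 -0.4  7.8] w 11.4
[0.001, -0.0017, 0.0034] [0.004, 0.003, -0.003]
```

View pics/w3.png

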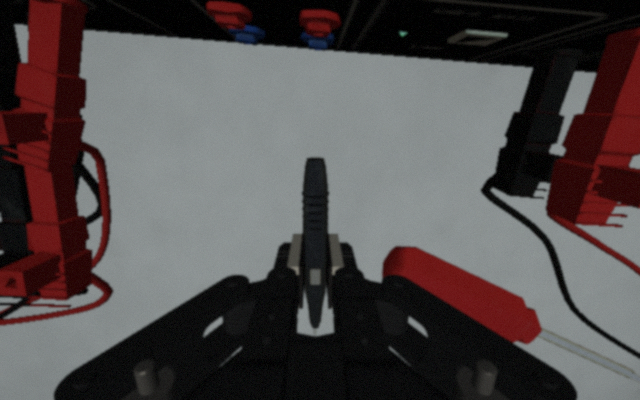

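The probe is gripped at 11.4 mm, between the pads at about (315,260). Next I lift it.

```bash
python3 -m crank '[0,0,-0.01,0,0,0, 0,0,-0.05,0,0,0, 0,0,-0.1,0,0,0, 0,0,-0.14,0,0,0, 0,0,-0.18,0,0,0, 0,0,-0.18,0,0,0, 0,0,-0.18,0,0,0]'
python3 - <<'E'
from h import *
from rig import r
go((390,-270,210,1.67),(388,100,210,1.67),(460,292,210,1.667))
c=r.read_camera("wrist");np.savez("w4.npz",**c);cv2.imwrite("pics/w4.png",c["color"][:,:,::-1])
E
```

```text
time: 3.5
ee_pos: [626.6, -291.7, 208.5]
tcp_rot: [0.672, 0.74, 0.0, 0.002]
wrist_force: [-0.9, 0.6, -0.4]
grip_width: 11.7
t 3.5 pos [ 626.6 -291.7  208.5] F [-0.9  0.6 -0.4] w 11.7
[0.0443, -0.2334, -0.0022] [0.003, 0.002, -0.003]
[0.4128, -0.1999, -0.0029] [0.003, 0.002, -0.003]
[0.597, -0.1098, -0.003] [0.003, 0.002, -0.0]
```

View pics/w4.png

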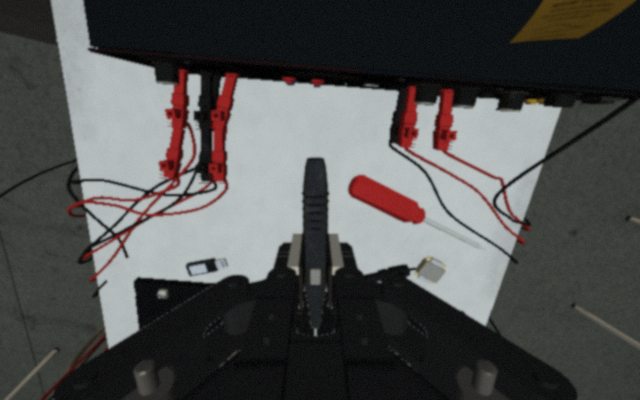

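```bash
python3 - <<'E'
from h import *
A=np.vstack([cloud(load("top0")).reshape(-1,3)])
q=A[(A[:,2]>160)&(A[:,2]<400)&(A[:,1]>-150)&(A[:,1]<150)&(A[:,0]>350)]
print(np.percentile(q[:,0],[0,.5,2,5]))
for z in (160,200,240,280,320):
  k=q[(q[:,2]>z)&(q[:,2]<z+40)]; print(z,len(k),np.percentile(k[:,0],[0,1,5]) if len(k) else '')
# case seen from top: axes/lid angle
P=cloud(load("top0"));k=A[(A[:,2]>45)&(A[:,2]<200)&(A[:,1]>190)&(A[:,1]<420)&(A[:,0]>480)&(A[:,0]<600)]
yaw=.1;ex=np.array([np.cos(yaw),np.sin(yaw)]);x=(k[:,:2]-[467.5,293])@ex
for z in range(45,165,15):
  s=(k[:,2]>z)&(k[:,2]<z+15);print(z,s.sum(),np.percentile(x[s],[5,50,95]).round(1) if s.any() else '')
E
```

```text
[455.62801654 456.70072546 457.95802663 460.47635167]
160 225 [455.84883521 456.18946773 456.86446164]
200 560 [455.62801654 455.96018371 456.85226626]
240 345 [455.7329967  456.05740075 456.71699485]
280 500 [456.03992538 456.3131806  457.0542066 ]
320 12028 [456.0415123  459.76445237 472.76520176]
45 232 [70.8 81.8 85.3]
60 228 [79.3 86.9 89.8]
75 240 [83.2 92.1 95.5]
90 260 [ 89.1  97.2 101. ]
105 257 [ 94.4 102.4 105.4]
120 243 [ 99.8 107.1 110.1]
135 171 [102.1 117.1 120.3]
150 282 [103.8 107.9 116.5]
```

```bash
python3 -m crank '[0.01,-0.05,0,0,0,0, 0.02,-0.098,0,0,0,0, 0.028,-0.147,0,0,0,0, 0.036,-0.196,0,0,0,0, 0.05,-0.234,0,0,0,0, 0.09,-0.232,0,0,0,0, 0.14,-0.228,0,0,0,0, 0.19,-0.223,0,0,0,0, 0.24,-0.219,0,0,0,0, 0.29,-0.214,0,0,0,0, 0.34,-0.209,0,0,0,0, 0.34,-0.209,0,0,0,0]'
python3 - <<'E'
from h import *
go((388,110,210,1.67),(460,200,210,1.667),(460,297,130,1.667))
E
```

```text
time: 4.75
ee_pos: [382.0, 32.6, 205.0]
tcp_rot: [0.669, 0.743, -0.001, -0.003]
wrist_force: [-0.3, 0.3, -1.2]
grip_width: 11.6
t 4.75 pos [382.   32.6 205. ] F [-0.3  0.3 -1.2] w 11.6
[0.0763, 0.0141, -0.0049] [-0.006, -0.003, 0.006]
[0.1583, 0.0951, -0.0051] [-0.006, -0.003, 0.009]
[0.2544, 0.1059, 0.0752] [-0.006, -0.003, 0.009]
```

```bash
python3 -m crank '[0.05,0.012,-0.003,0,0,0, 0.1,0.02,-0.003,0,0,0, 0.15,0.03,-0.003,0,0,0, 0.18,0.06,-0.003,0,0,0, 0.2,0.08,-0.003,0,0,0, 0.22,0.09,-0.003,0,0,0, 0.22,0.09,-0.003,0,0,0, 0.22,0.09,-0.003,0,0,0]'
python3 - <<'E'
from h import *
from rig import r
go((460,297,130,1.667))
c=r.read_camera("wrist");np.savez("w5.npz",**c);cv2.imwrite("pics/w5.png",c["color"][:,:,::-1])
E
```

```text
time: 5.55
ee_pos: [453.1, 253.5, 207.8]
tcp_rot: [0.672, 0.74, -0.002, -0.001]
wrist_force: [0.3, -0.4, -0.6]
grip_width: 11.8
t 5.55 pos [453.1 253.5 207.8] F [ 0.3 -0.4 -0.6] w 11.8
[0.0428, 0.0114, 0.0777] [-0.004, 0.001, 0.0]
```

View pics/w5.png

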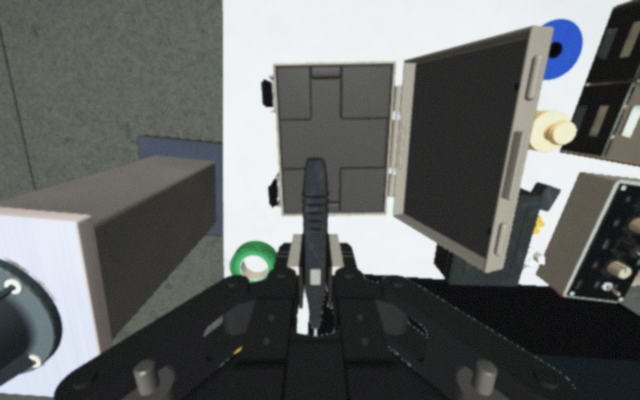

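```bash
python3 - <<'E'
from h import *
c=load("w5");im=c["color"][:,:,::-1]
cv2.imwrite("pics/w5c.png",cv2.resize(im[55:225,255:405],None,fx=4,fy=3.5,interpolation=cv2.INTER_CUBIC))
E
```

```text
(no output)
```

View pics/w5c.png

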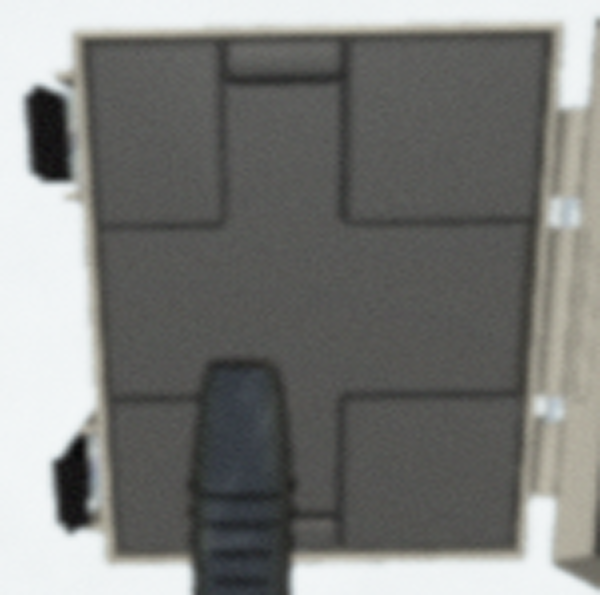

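```bash
python3 - <<'E'
from h import *
c=load("w5");f=lambda a,b,z:ray(c,255+a/4-.4,55+b/3.5-.4,z)[:2]
C=[f(*q,36) for q in [(77,35),(558,28),(523,555),(108,558)]]
print("corners",np.round(C,1).tolist(),"mean",np.mean(C,0).round(1))
for i in range(4):
    d=C[(i+1)%4]-C[i]; print(np.linalg.norm(d).round(1),np.arctan2(d[1],d[0]).round(3))
S=[f(*q,33) for q in [(222,225),(343,220),(343,396)]];print("scoop",np.round(S,1).tolist())
print("centre",((S[0]+S[2])/2).round(1))
# probe end in hand
for z in (180,184,188,192): print(z,ray(c,316,158,z).round(1))
go((460,297,130,1.667))
E
```

```text
corners [[401.0, 366.0], [516.2, 378.9], [534.7, 224.8], [417.8, 212.2]] mean [467.4 295.5]
115.9 0.111
155.2 -1.451
117.5 -3.034
154.7 1.68
scoop [[440.5, 319.0], [471.3, 323.4], [477.8, 271.2]]
centre [459.1 295.1]
180 [448.1 304.7 180. ]
184 [448.  305.4 184. ]
188 [448.  306.1 188. ]
192 [447.9 306.8 192. ]
t 5.6 pos [452.9 253.1 208.1] F [ 0.5  0.5 -0. ] w 11.8
[0.0431, 0.0116, 0.078] [-0.004, 0.001, -0.001]
```

```bash
python3 - <<'E'
from h import *
go((459,298.5,100,1.677))
E
python3 -m crank '[0.025,0.005,0.02,0,0,-0.01, 0.0447,0.0102,0.06,0,0,-0.01, 0.0447,0.0102,0.108,0,0,-0.01, 0.0447,0.0102,0.108,0,0,-0.01, 0.0447,0.0102,0.108,0,0,-0.01]'
python3 - <<'E'
from h import *
from rig import r
go((459,298.5,100,1.677))
c=r.read_camera("wrist");np.savez("w6.npz",**c);cv2.imwrite("pics/w6.png",c["color"][:,:,::-1])
E
```

```text
t 5.6 pos [452.9 253.1 208.1] F [ 0.5  0.5 -0. ] w 11.8
[0.0448, 0.0108, 0.108] [-0.004, 0.001, -0.011]
time: 6.1
ee_pos: [458.9, 298.4, 100.7]
tcp_rot: [0.669, 0.743, -0.002, -0.001]
wrist_force: [0.7, -0.1, 0.1]
grip_width: 11.4
t 6.1 pos [458.9 298.4 100.7] F [ 0.7 -0.1  0.1] w 11.4
[0.0001, 0.0001, 0.0007] [-0.004, 0.001, -0.001]
```

View pics/w6.png

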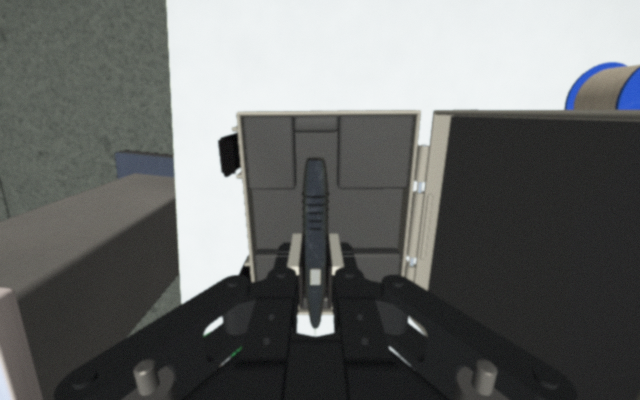

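```bash
python3 - <<'E'
from h import *
c=load("w6");im=c["color"][:,:,::-1]
cv2.imwrite("pics/w6c.png",cv2.resize(im[100:290,230:430],None,fx=4,fy=3,interpolation=cv2.INTER_CUBIC))
E
```

```text
(no output)
```

View pics/w6c.png

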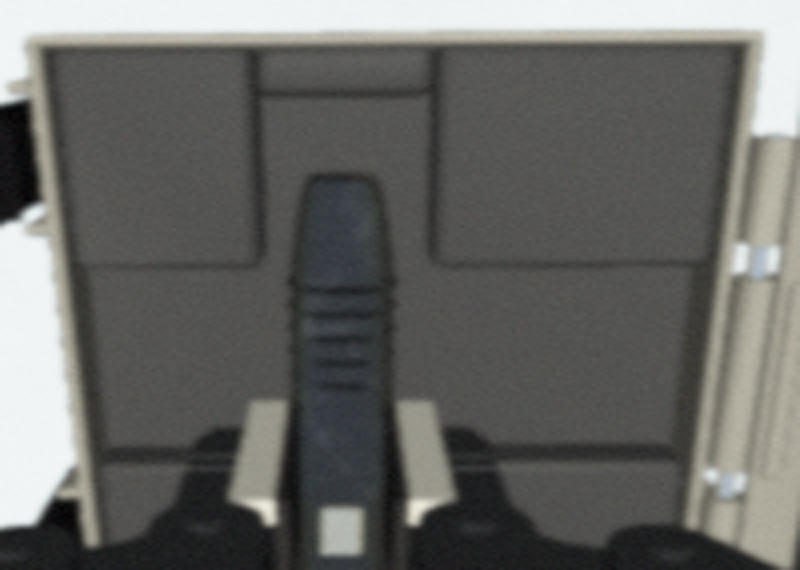

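```bash
python3 - <<'E'
from h import *
c=load("w6");f=lambda a,b,z:ray(c,230+a/4-.4,100+b/3-.4,z)[:2]
# scoop corners top z=33: front +y (258,265), back +y (437,263); -y edge line back (680,445) foam-top? 
A=f(258,265,33);B=f(437,263,33);D=f(600,262,33);E_=f(600,460,33);E2=f(600,445,33)
print("A,B",A.round(1),B.round(1),"mid",((A+B)/2).round(1),"scoop edges",D.round(1),E_.round(1),E2.round(1))
T1=f(258,50,33);T2=f(437,50,33);print("recess +y end",((T1+T2)/2).round(1), "front corner",f(30,38,36).round(1),"back",f(762,35,36).round(1))
for z in (78,82,86):print("handle end",z,f(342,175,z).round(1),"mid",f(342,330,z).round(1))
E
```

```text
A,B [440.9 319.8] [472.4 323.7] mid [456.6 321.8] scoop edges [500.9 327. ] [510.1 275.3] [509.4 279.5]
recess +y end [451.5 370. ] front corner [400.5 367.2] back [517.1 380.2]
handle end 78 [452.8 350.5] mid [455.8 321.9]
handle end 82 [452.8 351.2] mid [455.7 323.4]
handle end 86 [452.7 351.9] mid [455.6 324.9]
```

```bash
python3 -m crank '[0,0,0.02,0,0,0, 0,0,0.038,0,0,0, 0,0,0.044,0,0,0, 0,0,0.047,0,0,0, 0,0,0.049,0,0,0, 0,0,0.049,0,0,0]'
```

```text
time: 6.75
ee_pos: [460.6, 300.1, 53.5]
tcp_rot: [0.669, 0.744, 0.001, 0.0]
wrist_force: [0.0, 0.6, -0.5]
grip_width: 11.9
```

```bash
for i in 1 2 3; do python3 -m crank '[0,0,0.001,0,0,0, 0,0,0.001,0,0,0]' | grep -E "ee_pos|force"; done
```

```text
ee_pos: [460.1, 300.0, 51.7]
wrist_force: [1.5, 0.2, -0.1]
ee_pos: [459.9, 299.9, 50.2]
wrist_force: [0.2, -0.3, -0.2]
ee_pos: [459.9, 300.0, 49.4]
wrist_force: [0.4, 0.7, 1.4]
```

Contact is just beginning, so I release with a partial opening.

```bash
python3 -m crank '[0,0,0,0,0,0, 0,0,0,0,0,0, 0,0,0,0,0,0, 0,0,0,0,0,0]' 0.6 | grep -E "ee_pos|force|width"; python3 -m crank '[0,0,-0.02,0,0,0, 0,0,-0.06,0,0,0, 0,0,-0.1,0,0,0, 0,0,-0.14,0,0,0, 0,0,-0.14,0,0,0, 0,0,-0.14,0,0,0]'
python3 - <<'E'
from h import *
from rig import r
go((459,298.5,100,1.677))
c=r.read_camera("wrist");np.savez("w7.npz",**c);cv2.imwrite("pics/w7.png",c["color"][:,:,::-1])
E
```

```text
ee_pos: [460.0, 299.9, 49.2]
wrist_force: [0.4, -0.5, 0.3]
grip_width: 34.2
time: 8.35
ee_pos: [460.3, 300.0, 190.4]
tcp_rot: [0.669, 0.744, 0.001, 0.001]
wrist_force: [0.2, 0.0, -0.2]
grip_width: 34.2
t 8.35 pos [460.3 300.  190.4] F [ 0.2  0.  -0.2] w 34.2
[-0.0015, -0.0016, 0.0904] [0.002, -0.001, -0.0]
```

View pics/w7.png

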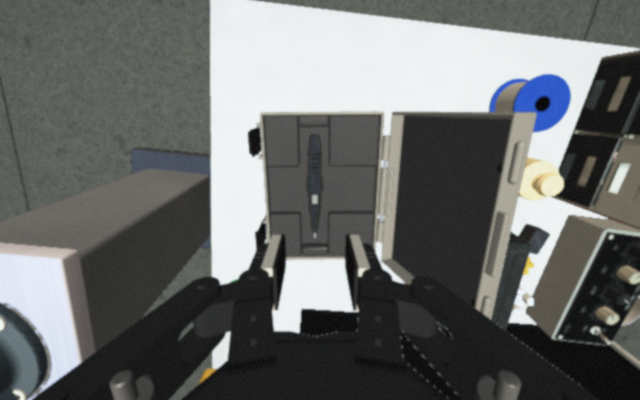

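The probe lies in the recess, spanning (315,135–238), centred between the recess ends. Next is the lid: go over it and push from behind with closed fingers.

```bash
python3 - <<'E'
from h import *
c=load("top0")
for n,u,v,z in [("weight",220,132,50),("reel",192,138,40)]:print(n,ray(c,u,v,z).round(0))
yaw=.107;ex=np.array([np.cos(yaw),np.sin(yaw)]);ey=np.array([-ex[1],ex[0]])
w=lambda x,y:np.array([467.4,294.5])+ex*x+ey*y
for a in [(150,20),(60,20)]:print(a,w(*a).round(1))
t=w(150,20);go((460,300,225,1.677),(*t,225,1.677),(*t,147,1.677),(*w(60,20),147,1.677))
E
```

```text
weight [679. 326.  50.]
reel [659. 401.  40.]
(150, 20) [614.4 330.4]
(60, 20) [524.9 320.8]
t 8.4 pos [459.4 299.7 189.1] F [-0.5  0.7 -0.9] w 34.2
[0.0003, 0.0006, -0.0359] [-0.001, 0.0, -0.0]
[0.0141, 0.1574, -0.0361] [-0.001, 0.0, -0.0]
[0.0142, 0.1574, 0.0419] [-0.001, 0.0, -0.0]
[0.0141, 0.0674, 0.042] [-0.001, 0.0, -0.0]
```

```bash
python3 -m crank '[0,0,-0.036,0,0,0, 0.007,0.05,-0.036,0,0,0, 0.014,0.1,-0.036,0,0,0, 0.014,0.15,-0.036,0,0,0, 0.014,0.157,-0.036,0,0,0, 0.014,0.157,-0.01,0,0,0, 0.014,0.157,0.02,0,0,0, 0.014,0.157,0.041,0,0,0, 0.014,0.157,0.041,0,0,0, 0.014,0.157,0.041,0,0,0]' 1
python3 - <<'E'
from h import *
from rig import r
go((614,330,147,1.677))
for n in ["side","top"]:
    c=r.read_camera(n);cv2.imwrite(f"pics/{n}8.png",c["color"][:,:,::-1])
E
```

```text
time: 9.4
ee_pos: [613.5, 330.1, 146.7]
tcp_rot: [0.669, 0.744, -0.002, -0.001]
wrist_force: [-0.3, -0.2, 0.9]
grip_width: -0.6
t 9.4 pos [613.5 330.1 146.7] F [-0.3 -0.2  0.9] w -0.6
[-0.0002, 0.0005, -0.0003] [-0.004, 0.001, -0.0]
```

View pics/side8.png

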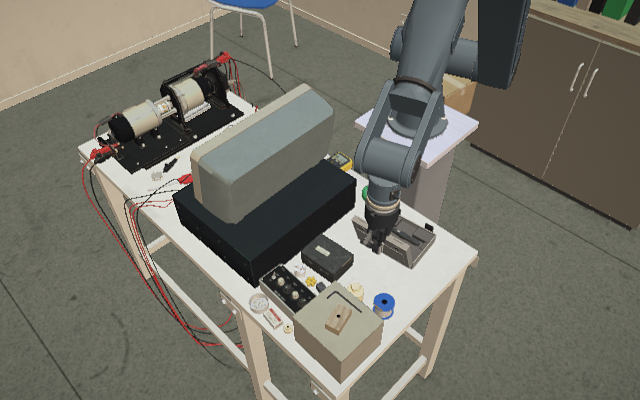

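The side view shows the gripper at about (375,228), just behind the lid. Now I push it forward in -x (tool -y), watching the force.

```bash
python3 -m crank '[0,-0.005,0,0,0,0, 0,-0.01,0,0,0,0, 0,-0.015,0,0,0,0, 0,-0.02,0,0,0,0, 0,-0.025,0,0,0,0, 0,-0.03,0,0,0,0]' | grep -E "ee_pos|force"; python3 -m crank '[0,-0.004,0,0,0,0, 0,-0.008,0,0,0,0, 0,-0.012,0,0,0,0, 0,-0.016,0,0,0,0, 0,-0.02,0,0,0,0]'| grep -E "ee_pos|force"
```

```text
ee_pos: [584.6, 327.3, 148.7]
wrist_force: [0.6, -0.1, 0.1]
ee_pos: [564.4, 325.1, 148.2]
wrist_force: [1.1, 0.7, 0.1]
```

```bash
python3 -m crank '[0,-0.004,0,0,0,0, 0,-0.008,0,0,0,0, 0,-0.012,0,0,0,0, 0,-0.016,0,0,0,0, 0,-0.02,0,0,0,0]' | grep -E "ee_pos|force"; python3 -m crank '[0,-0.004,0,0,0,0, 0,-0.008,0,0,0,0, 0,-0.012,0,0,0,0, 0,-0.016,0,0,0,0, 0,-0.02,0,0,0,0]'| grep -E "ee_pos|force"
python3 - <<'E'
from h import *
from rig import r
c=r.read_camera("side");cv2.imwrite(f"pics/side9.png",cv2.resize(c["color"][150:300,320:470,::-1],None,fx=4,fy=4))
E
```

```text
ee_pos: [544.6, 323.0, 148.3]
wrist_force: [0.2, 0.6, 1.0]
ee_pos: [524.7, 320.9, 148.3]
wrist_force: [0.2, -0.2, 0.1]
```

View pics/side9.png

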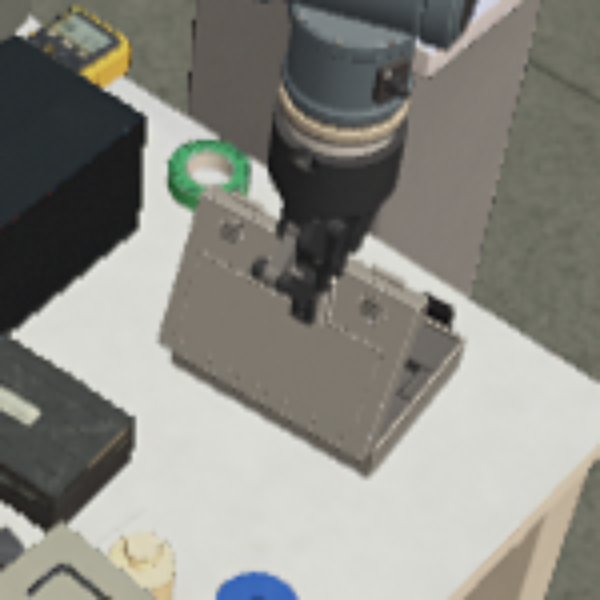

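The lid now leans forward at about 1.1 rad, with the finger at (300,300) in the crop. I keep pushing gently.

```bash
python3 -m crank '[0,-0.004,0,0,0,0, 0,-0.008,0,0,0,0, 0,-0.012,0,0,0,0, 0,-0.016,0,0,0,0, 0,-0.02,0,0,0,0, 0,-0.02,0,0,0,0, 0,-0.02,0,0,0,0, 0,-0.02,0,0,0,0, 0,-0.02,0,0,0,0, 0,-0.02,0,0,0,0]' | grep -E "time|ee_pos|force"
python3 - <<'E'
from h import *
from rig import r
c=r.read_camera("side");cv2.imwrite(f"pics/side10.png",cv2.resize(c["color"][150:300,320:470,::-1],None,fx=4,fy=4))
E
```

```text
time: 12.65
ee_pos: [505.4, 318.8, 148.3]
wrist_force: [-0.2, -0.3, 0.5]
```

View pics/side10.png

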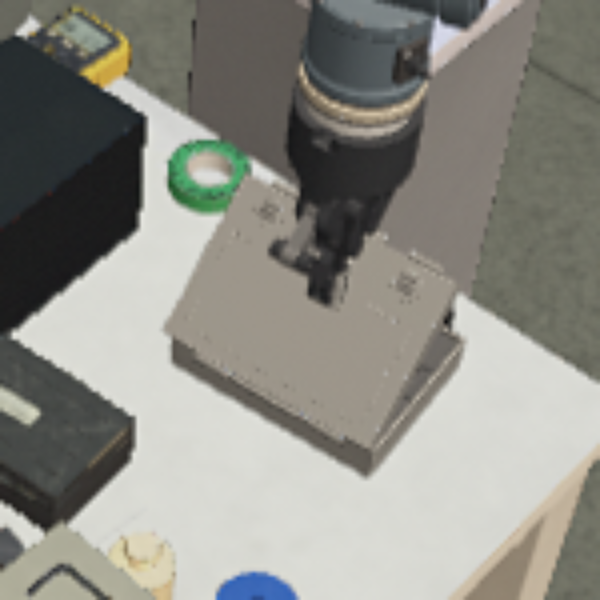

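The lid is sinking by itself. I raise the tool clear and wait.

```bash
python3 -m crank '[0,0,-0.02,0,0,0, 0,0,-0.04,0,0,0, 0,0,-0.06,0,0,0, 0,0,-0.06,0,0,0, 0,0,-0.06,0,0,0, 0,0,-0.06,0,0,0, 0,0,-0.06,0,0,0, 0,0,-0.06,0,0,0, 0,0,-0.06,0,0,0, 0,0,-0.06,0,0,0, 0,0,-0.06,0,0,0, 0,0,-0.06,0,0,0]' | grep -E "time|ee_pos|force"
python3 -m crank '[0,-0.04,0,0,0,0, 0,-0.08,0,0,0,0, 0,-0.11,0,0,0,0, 0,-0.11,0,0,0,0, 0,-0.11,0,0,0,0, 0,-0.11,0,0,0,0]' | grep -E "time|ee_pos|force"
python3 - <<'E'
from h import *
from rig import r
c=r.read_camera("side");np.savez("s11.npz",**c);cv2.imwrite(f"pics/side11.png",cv2.resize(c["color"][150:300,320:470,::-1],None,fx=4,fy=4))
E
```

```text
time: 13.9
ee_pos: [505.2, 318.8, 208.3]
wrist_force: [0.6, 0.6, -0.9]
time: 14.5
ee_pos: [397.5, 307.7, 208.8]
wrist_force: [0.3, 0.3, 0.5]
```

View pics/side11.png

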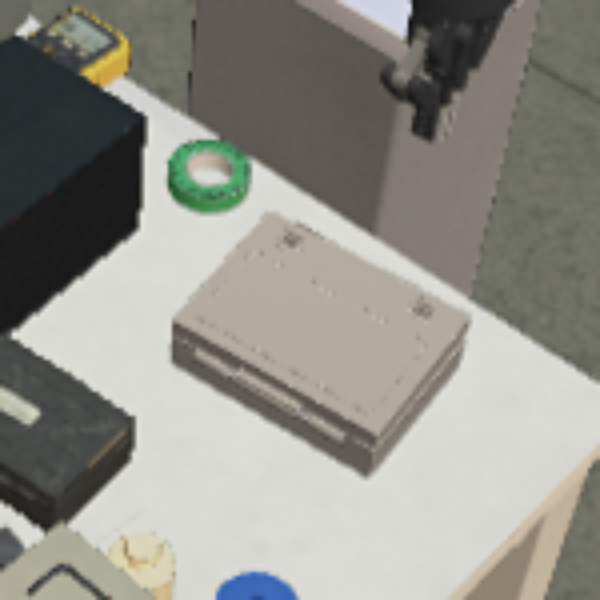

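The lid rests on its catches. The thumb pads are at crop (290,238), which is the right one, and (423,306), the left one.

```bash
python3 - <<'E'
from h import *
c=load("s11")
print("right",ray(c,392.3,209.3,62).round(1),"left",ray(c,425.5,226.3,62).round(1))
from rig import r
t=r.read_camera("top");np.savez("t11.npz",**t);cv2.imwrite("pics/top11.png",cv2.resize(t["color"][180:260,160:270,::-1],None,fx=7,fy=7,interpolation=cv2.INTER_CUBIC))
yaw=.107;ex=np.array([np.cos(yaw),np.sin(yaw)]);ey=np.array([-ex[1],ex[0]])
w=lambda x,y:np.array([467.4,294.5])+ex*x+ey*y
print(w(-44,-52),w(-44,52))
go((*w(-44,-52),110,1.677),(*w(-44,52),110,1.677))
E
```

```text
right [433.3 239.5  62. ] left [419.1 341.8  62. ]
[429.20502682 238.09836861] [418.09824874 341.5035884 ]
t 14.6 pos [397.4 307.5 208.5] F [ 0.2 -0.6  0.1] w 0.3
[-0.0724, 0.0242, 0.0985] [0.002, -0.0, -0.001]
[0.0316, 0.024, 0.0985] [0.002, -0.0, -0.001]
```

View pics/top11.png

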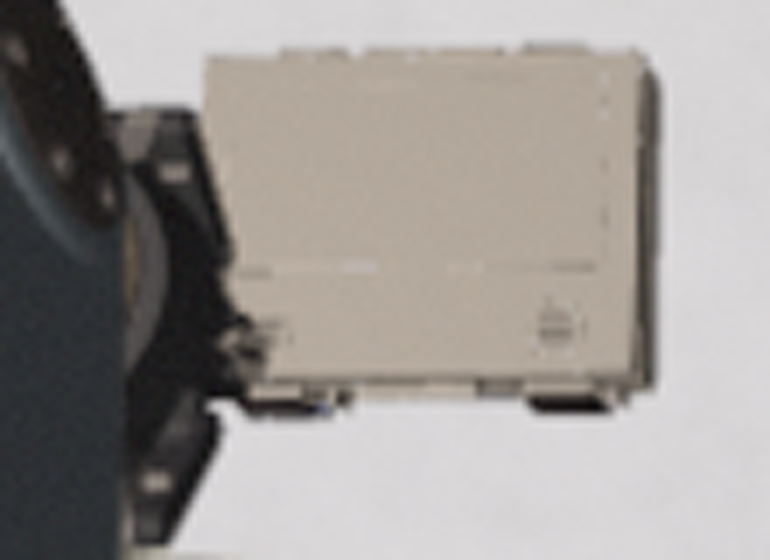

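```bash
python3 - <<'E'
from h import *
c=load("t11");print(ray(c,160+555/7-.4,180+325/7-.4,62).round(1))
from rig import r;print(r.tips_ahead)
go((418.7,341.6,100,1.677))
E
python3 -m crank '[0.03,0.02,0.04,0,0,0, 0.0315,0.0247,0.08,0,0,0, 0.0315,0.0247,0.1085,0,0,0, 0.0315,0.0247,0.1085,0,0,0, 0.0315,0.0247,0.1085,0,0,0]'
```

```text
[433.3 239.1  62. ]
22.0
t 14.6 pos [397.4 307.5 208.5] F [ 0.2 -0.6  0.1] w 0.3
[0.0316, 0.0246, 0.1085] [0.002, -0.0, -0.001]
time: 15.1
ee_pos: [417.5, 341.0, 99.6]
tcp_rot: [0.669, 0.743, -0.0, -0.0]
wrist_force: [0.8, 0.1, -0.2]
grip_width: 0.1
```

```bash
python3 -m crank '[0.001,0.0015,0.006,0,0,0, 0.001,0.0015,0.011,0,0,0, 0.001,0.0015,0.011,0,0,0]' | grep -E "ee_pos|force"; for i in 1 2 3 4 5; do python3 -m crank '[0,0,0.0005,0,0,0, 0,0,0.001,0,0,0]' | grep -E "ee_pos|force"; done
```

```text
ee_pos: [418.7, 342.3, 89.4]
wrist_force: [-0.5, -0.2, 0.2]
ee_pos: [418.6, 342.4, 88.3]
wrist_force: [-0.4, -0.4, 0.2]
ee_pos: [418.4, 342.3, 86.9]
wrist_force: [0.6, -0.5, 1.2]
ee_pos: [418.4, 342.3, 85.8]
wrist_force: [0.0, 0.2, 0.1]
ee_pos: [418.4, 342.2, 84.7]
wrist_force: [0.9, -1.2, 0.2]
ee_pos: [418.4, 342.3, 83.8]
wrist_force: [-0.5, -0.2, -0.3]
```

```bash
for i in 1 2 3; do python3 -m crank '[0,0,0.0005,0,0,0, 0,0,0.001,0,0,0]' | grep -E "ee_pos|force"; done
```

```text
ee_pos: [418.4, 342.3, 82.8]
wrist_force: [-0.4, 0.4, 2.2]
ee_pos: [418.5, 342.6, 82.3]
wrist_force: [-1.0, 1.5, 6.0]
ee_pos: [418.6, 342.9, 81.7]
wrist_force: [-2.7, 2.5, 9.0]
```

```bash
for i in 1 2 ; do python3 -m crank '[0,0,0.0005,0,0,0, 0,0,0.0005,0,0,0]' | grep -E "ee_pos|force"; done
```

```text
ee_pos: [418.6, 343.1, 81.4]
wrist_force: [-2.0, 2.8, 8.6]
ee_pos: [418.6, 343.3, 81.2]
wrist_force: [-2.7, 2.6, 10.8]
```

```bash
for i in 1 2 ; do python3 -m crank '[0,0,0.0005,0,0,0, 0,0,0.0005,0,0,0]' | grep -E "ee_pos|force"; done
```

```text
ee_pos: [418.6, 343.4, 80.9]
wrist_force: [-2.7, 2.5, 10.5]
ee_pos: [418.6, 343.6, 80.4]
wrist_force: [-3.9, 3.4, 11.9]
```

```bash
for i in 1 2 ; do python3 -m crank '[0,0,0.0005,0,0,0, 0,0,0.0005,0,0,0]' | grep -E "ee_pos|force"; done
```

```text
ee_pos: [418.7, 343.6, 79.7]
wrist_force: [-3.1, 3.4, 9.5]
ee_pos: [418.7, 342.6, 78.3]
wrist_force: [0.3, -0.0, 0.2]
```

The force dropped from 12 N to 0, so the catch snapped. I check that the firm stop is where it should be, near TCP 76.

```bash
for i in 1 2 3 4 5; do python3 -m crank '[0,0,0.0006,0,0,0, 0,0,0.0006,0,0,0]' | grep -E "ee_pos|force"; done
```

```text
ee_pos: [418.2, 341.9, 76.8]
wrist_force: [-0.4, 0.3, -0.0]
ee_pos: [418.3, 342.0, 76.4]
wrist_force: [0.4, 0.1, 2.3]
ee_pos: [418.3, 342.1, 75.9]
wrist_force: [-0.1, -0.4, 1.8]
ee_pos: [418.2, 342.2, 75.6]
wrist_force: [-1.1, -0.4, 2.8]
ee_pos: [418.3, 342.2, 75.3]
wrist_force: [-1.6, -0.1, 6.5]
```

The left catch is home: 12 N, then a drop to 0, then a stop at about 76. Now the right pad.

```bash
python3 - <<'E'
from h import *
go((418.3,342,105,1.677),(431.5,238.8,105,1.677),(431.5,238.8,87,1.677))
E
python3 -m crank '[0,0,-0.03,0,0,0, -0.05,0.001,-0.03,0,0,0, -0.1,0.002,-0.03,0,0,0, -0.104,0.002,-0.03,0,0,0, -0.104,0.002,-0.018,0,0,0, -0.104,0.002,-0.012,0,0,0, -0.104,0.002,-0.012,0,0,0, -0.104,0.002,-0.012,0,0,0]'
```

```text
t 19.2 pos [418.3 342.2  75.3] F [-1.6 -0.1  6.5] w 0.3
[-0.0002, 0.0, -0.0297] [-0.0, 0.0, -0.0]
[-0.1042, 0.0022, -0.0297] [-0.0, 0.0, -0.0]
[-0.1042, 0.0022, -0.0117] [-0.0, 0.0, -0.0]
time: 20.0
ee_pos: [430.9, 240.1, 86.1]
tcp_rot: [0.668, 0.744, -0.0, -0.0]
wrist_force: [-1.1, -0.1, -0.6]
grip_width: 0.0
```

```bash
for i in 1 2 3 4; do python3 -m crank '[0,0,0.0005,0,0,0, 0,0,0.001,0,0,0]' | grep -E "ee_pos|force"; done
```

```text
ee_pos: [431.4, 239.7, 85.9]
wrist_force: [-0.2, 0.3, -0.3]
ee_pos: [431.5, 239.2, 84.9]
wrist_force: [0.4, 0.8, 0.4]
ee_pos: [431.5, 239.0, 83.9]
wrist_force: [-0.8, 0.7, -0.2]
ee_pos: [431.5, 239.0, 82.8]
wrist_force: [-0.4, -0.8, 1.9]
```

```bash
for i in 1 2 3; do python3 -m crank '[0,0,0.0006,0,0,0, 0,0,0.0006,0,0,0]' | grep -E "ee_pos|force"; done
```

```text
ee_pos: [431.5, 238.9, 82.4]
wrist_force: [-0.6, -1.3, 3.1]
ee_pos: [431.5, 238.8, 81.9]
wrist_force: [-1.3, -2.2, 4.4]
ee_pos: [431.5, 238.7, 81.5]
wrist_force: [-0.6, -1.9, 6.4]
```

```bash
for i in 1 2 3; do python3 -m crank '[0,0,0.0005,0,0,0, 0,0,0.0005,0,0,0]' | grep -E "ee_pos|force"; done
```

```text
ee_pos: [431.5, 238.6, 81.1]
wrist_force: [-0.9, -4.4, 8.0]
ee_pos: [431.6, 238.5, 80.6]
wrist_force: [-0.9, -3.8, 8.8]
ee_pos: [431.7, 238.6, 79.9]
wrist_force: [-0.1, -4.1, 4.0]
```

```bash
for i in 1 2 3; do python3 -m crank '[0,0,0.0006,0,0,0, 0,0,0.0006,0,0,0]' | grep -E "ee_pos|force"; done
```

```text
ee_pos: [431.4, 239.2, 78.7]
wrist_force: [0.0, 0.2, -0.4]
ee_pos: [431.2, 239.2, 78.0]
wrist_force: [0.2, -0.4, 0.3]
ee_pos: [431.3, 239.1, 77.5]
wrist_force: [-0.3, 0.0, 0.9]
```

```bash
for i in 1 2 3; do python3 -m crank '[0,0,0.0006,0,0,0, 0,0,0.0006,0,0,0]' | grep -E "ee_pos|force"; done
```

```text
ee_pos: [431.4, 239.1, 77.1]
wrist_force: [0.3, -0.4, 0.4]
ee_pos: [431.4, 239.0, 76.5]
wrist_force: [-0.4, -0.1, -0.7]
ee_pos: [431.5, 239.1, 75.9]
wrist_force: [0.2, 0.3, -0.0]
```

```bash
for i in 1 2 3 4; do python3 -m crank '[0,0,0.0005,0,0,0, 0,0,0.0005,0,0,0]' | grep -E "ee_pos|force"; done
```

```text
ee_pos: [431.4, 239.0, 75.6]
wrist_force: [-0.2, 0.1, 3.5]
ee_pos: [431.4, 239.0, 75.4]
wrist_force: [-1.7, -1.4, 6.5]
ee_pos: [431.5, 239.0, 75.3]
wrist_force: [-1.6, -0.9, 9.1]
ee_pos: [431.5, 238.9, 75.1]
wrist_force: [-1.3, -1.6, 13.4]
```

The right catch also has a firm stop at 75.5. I re-probe the left lightly to confirm it is still down, then look.

```bash
python3 -m crank '[0,0,-0.02,0,0,0, 0.05,-0.002,-0.02,0,0,0, 0.1,-0.002,-0.02,0,0,0, 0.104,-0.002,-0.02,0,0,0, 0.104,-0.002,-0.008,0,0,0, 0.104,-0.002,-0.006,0,0,0, 0.104,-0.002,-0.0045,0,0,0, 0.104,-0.002,-0.0045,0,0,0]'|grep -E "ee_pos|force";  for i in 1 2 3 4; do python3 -m crank '[0,0,0.0005,0,0,0, 0,0,0.001,0,0,0]' | grep -E "ee_pos|force"; done
```

```text
ee_pos: [418.3, 340.8, 77.8]
wrist_force: [0.6, -0.7, -0.7]
ee_pos: [418.8, 341.7, 77.5]
wrist_force: [-0.1, 0.1, -0.3]
ee_pos: [418.6, 342.2, 76.5]
wrist_force: [-1.0, 0.0, -0.3]
ee_pos: [418.5, 342.4, 75.6]
wrist_force: [-0.4, -0.5, 4.0]
ee_pos: [418.5, 342.5, 75.3]
wrist_force: [-2.6, -0.2, 10.4]
```

Left is still latched, with a firm stop at the same height. I retreat upward and look.

```bash
python3 -m crank '[0,0,-0.05,0,0,0, 0,0,-0.1,0,0,0, 0,0,-0.13,0,0,0, -0.03,-0.03,-0.16,0,0,0, -0.03,-0.03,-0.16,0,0,0, -0.03,-0.03,-0.16,0,0,0]'
python3 - <<'E'
from h import *
from rig import r
s=r.read_camera("side");t=r.read_camera("top");w=r.read_camera("wrist");np.savez("s12.npz",**s)
a=cv2.resize(s["color"][180:280,335:455,::-1],(480,400),interpolation=cv2.INTER_CUBIC)
b=cv2.resize(w["color"][:,:,::-1],(320,200));d=cv2.resize(t["color"][:,:,::-1],(320,200))
cv2.imwrite("pics/end.png",np.hstack([a,np.vstack([b,d])]))
print(r.observe()["wrist_force"])
E
```

```text
time: 26.2
ee_pos: [391.5, 309.0, 235.2]
tcp_rot: [0.669, 0.743, 0.001, 0.0]
wrist_force: [0.3, 0.8, -0.6]
grip_width: 0.0
[-0.3770904   0.08927332 -0.76649927]
```

View pics/end.png

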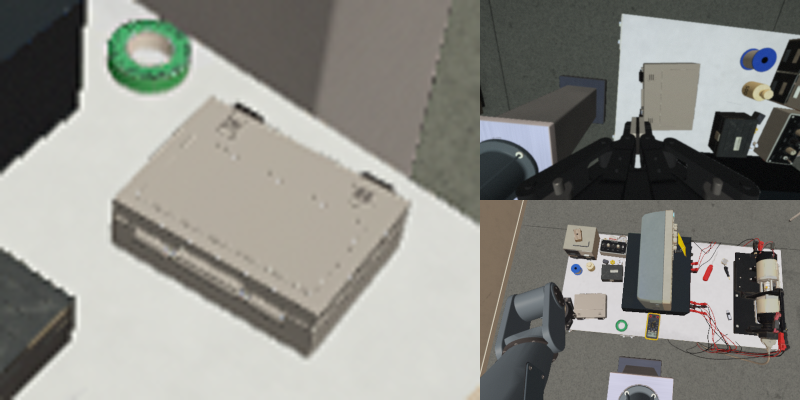

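The side view shows the lid flat and shut, with both catch tops visible over the free edge at (250,112) and (378,182). The reel, weight and meter are where they were. I hand in.

```bash
python3 -c "
from rig import r
print(r.close_job())"
```

```text
the job is handed in; nothing more can be done
None
```

The probe is in the recess, the lid is shut and both catches are latched. I handed the job in at about 26 s; `r.close_job()` gives no verdict.

- **Probe:** I gripped it at 11.4 mm and carried it in front of the oscilloscope. I let it go as soon as it touched the recess floor. The wrist picture taken just after showed it lying flat and centred; I did not measure its position after release, and it could not be seen once the lid was down.
- **Lid:** I tipped it forward from behind with closed fingers, with almost no force on the wrist. It sank by itself onto its catches.
- **Left catch:** It gave way at about 12 N and the force fell to 0, with a firm stop at TCP height 75 to 76 mm. A second press after the right catch closed met the same stop.
- **Right catch:** It gave way at about 9 N, with a firm stop at TCP height about 75.5 mm. With the fingertips 22 mm below, both stops match a pad height of about 54 mm.
- **Force:** The highest reading on the lid was about 13.5 N, against the 30 N limit. The force was only read at the end of each short move, so brief peaks in between were not seen.
- **Final pictures:** They show the lid flat, both catch tops over its edge and the arm clear. By eye, the multimeter, weight and reel had not moved. The wrist read roughly 0 N.

Two readings disagreed slightly. Case positions from the top and wrist cameras differed by about 3 mm. The measured arm position also scattered by 1 to 2 mm.

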